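Open the aquarium media reactor and take its basket out for rinsing

ROBOT

A 6-joint arm with a two-finger parallel gripper is mounted at the origin on the work surface. World frame = base frame: x ahead of the robot, y to its left, z up, the work surface at z = 0. Lengths are in mm, angles in rad, forces in N, time in s.
With the tool pointing down it reaches from about 350 to 975 mm from the base axis. Payload 7.1 kg.
Tool frame: the origin (TCP) lies on the centre line of the jaws, within the pads' length; the fingertips stand 25 mm ahead of it and the grasp point (between the pads) lies 6 mm ahead of it (ctrl.nose_length is the distance from the TCP to the fingertips, in mm); x points along the fingers, y is the direction in which the jaws open and shut, and the axes are right-handed (so a half turn about x gives the same grasp; the last joint's range is limited). The gripper opens to 88 mm and grips with 3 to 60 N. Pads are 20 mm wide; open, the fingers measure 115 mm over their backs; the gripper's body (75 mm by 178 mm) begins 61 mm behind the grasp point.
Start: joints at [-1.281, 0.423, 1.63, -0, 1.089, -0.019], TCP at [189.965, -595.414, 247.675] pointing down, gripper open.
Joint ranges: [-3, 3], [-0.9, 2.11], [0.09, 2.58], [-1.31, 4.45], [0.11, 2.69], [-2.54, 2.54]. Speed limits (rad/s): [2.39, 2.39, 3.01, 3.14, 3.14, 3.14].

INTERFACE

Orientations are given as a rotation vector (axis times angle).
In Python, from workcell import ctrl gives the robot as it stands.
- The arm moves only by the tool arm_command, never from a script. Its argument "deltas" is a list of rows, each a list of 4 numbers: the shift along the tool's x, y, z in m, then the turn about the tool's x in rad. In form: [[tx, ty, tz, yaw], ...]. A call has 1 to 10 rows; each row shifts and turns the pose as measured when the row begins, along the tool's axes as they then stand; what a row does not reach is not made up. A row lasts 1/10 s, in which the tool goes at most 50 mm and 8.59 degrees, less where a joint would pass 70% of its speed; a pose out of reach is approached as far as the arm can. A call is refused whole if a number of a shift passes 0.05 or a number of a turn 0.15, either way. A call with a gripper value outside its range is refused whole. "hand" is the finger opening in m, from 0 to 0.0878, set as the call begins (left out, the last holds). The fingers move at their own pace and stop on an object; the grip force is fixed at half the most. Time passes only in rows, so rows that do not move let the fingers close. It gives the time, the measured TCP pose, the force and the opening at its end, in the units of the state.
- ctrl.get_obs(): the state, without advancing time (a new reading comes with each control period).
- ctrl.get_image(name): name is "side" or "top"; returns the picture (384x512x3 uint8, red, green, blue); there is no depth.
- ctrl.get_calibration(name): a dict with "fx", "fy", "cx", "cy" (pixels), "dist" ([k1, k2, p1, p2, k3] as OpenCV has them; the pictures are not rectified), "R" (3x3) and "t" (3): a world point X has camera coordinates R X + t. Camera axes: x right, y down, z forward; pixel columns grow to the right and rows downward; lengths in mm; the calibration is good to about 2 mm. A picture is of the moment at which its call begins. get_calibration takes no time and is no camera call.
- ctrl.close_job(): hands the job in, once; it reports no verdict.
The state is a dict: "t": time; "qpos": joint angles; "qvel": joint speeds; "joint_torque": joint torques, N m; "ee_pos": TCP position; "orientation": TCP orientation; "ft_force": force on the tool from outside, world axes, zero at the start; "moment": the same for the moment, N m; "width": finger opening in mm.
Only numpy, scipy, OpenCV 4.12 (cv2) and the standard library are available. Lean on these libraries where they do the work, as an engineer would, in place of code of your own. Each camera call takes 0.05 s, during which the arm holds its last target.

TASK

The reactor's filter media is due for a rinse: unscrew the reactor's cap until the thread lets go, lift it off and stand it open side down, flat in the shallow steel tray. Then draw the media basket up out of the reactor by its knob and stand it upright in the rinse tub. Set both down without dropping them, do not tip the basket on the way, and leave the jar, the film roll and the pipe tee where they are.

Things in the scene. Friction and masses are not known exactly. Their poses are not given: they have to be found in the camera images.
- reactor: Small aquarium media reactor, fixed to the bench: clear upright tube of 84 mm diameter between white flanges, on a white board that reaches 55 mm behind (-x) and 130 mm beyond (+x) the tube's axis, 110 mm wide, with a small black pump at its +x end (all there lower than 110 mm). Top flange: 96 mm diameter, upper face 125 mm above the bench. Origin: on the bench, on the tube's axis; z up.
- neck_rim (a point): Centre of the mouth of the reactor's white threaded neck, at the rim, 150 mm above the bench. The neck rises 25 mm from the top flange; bore 44 mm, thread 57 mm outside diameter, ordinary right-hand thread of 7 mm rise per turn.
- cap: Grey ribbed plastic screw cap over the neck: a deep cup, open side down, 64 mm diameter, 58 mm tall, about 80 g, rigid. Origin: centre of its open lower edge. Starts fully screwed on, origin 125 mm above the bench. Unscrews counter-clockwise seen from above; turns lightly, rises 7 mm a turn and comes free after one and three quarter turns (11 rad, 12 mm up); until then it cannot be pulled off.
- cap_top (a point): Centre of the cap's closed flat top, 58 mm above its open edge. Once free, the cap must go up to 51 mm above its starting height before its edge clears the basket's knob.
- basket: Media basket: slotted white cylinder, 38 mm diameter, 90 mm tall, full of brown media; a thin stem above it carries the grip knob; 141 mm tall in all, about 140 g. Origin: centre of its underside. It starts upright inside the reactor, under the cap, underside 35 mm above the bench, with 3 mm play all round in the neck's bore; it must rise 115 mm for its underside to clear the rim.
- basket_knob (a point): Centre of the top face of the basket's round white knob (16 mm diameter, 24 mm tall), 141 mm above the basket's underside. At the start the knob spans 2 to 26 mm above the neck's rim (152 to 176 mm above the bench).
- tray: Shallow steel tray, 170 mm (its x) by 150 mm (its y), rim 14 mm high, walls and floor 3 mm, fixed to the bench. Origin: centre of its underside; its floor is 3 mm above the bench. It lies on one side of the reactor, left or right.
- tub: White plastic rinse tub with an open top, 220 mm (its x) by 180 mm (its y) by 70 mm high, walls and floor 4 mm, fixed to the bench. Origin: centre of its underside; its floor is 4 mm above the bench. It stands on the other side of the reactor.
- media_jar: Bystander: closed clear plastic jar, 68 mm diameter, 105 mm tall; origin at the centre of its underside. Leave it alone.
- film_roll: Bystander: roll of packing film standing on end, 90 mm diameter, 60 mm tall; origin at the centre of its underside. Leave it alone.
- pipe_tee: Bystander: grey plastic pipe tee lying on the bench, 72 mm long, 28 mm high; origin below its middle. Leave it alone.
Not all that is in view belongs to the job. Several things look just like the tray: the one meant starts nearest to the robot's base. What is shaped like the cap but pink is not meant.

How it is judged (in metres and radians):
On the way, in this order (a step that is already met when the one before it is completed fails the run):
1. the cap is unscrewed and lifted off: its edge is more than 5 mm above the neck's rim (z of cap in the frame of neck_rim above 0.005 m), for 0.1 s.
2. the basket is drawn out: its underside is above the neck's rim (z of basket in the frame of neck_rim above 0.001 m), for 0.1 s.
At the end, for the whole second after the job is handed in: The cap stands still in the tray, open side down and flat on its floor (edge within 4 mm of the floor, tilted less than 3 degrees), and the basket stands still in the tub, upright (within 6 degrees) on its floor (within 5 mm) (x of cap in the frame of tray between -0.055 and 0.055 m and y of cap in the frame of tray between -0.045 and 0.045 m and z of cap in the frame of tray below 0.007 m and angle between cap's own z axis and vertical below 0.06 rad and linear speed of each of cap, basket below 0.02 m/s and x of basket in the frame of tub between -0.095 and 0.095 m and y of basket in the frame of tub between -0.075 and 0.075 m and z of basket in the frame of tub below 0.009 m and angle between basket's own z axis and vertical below 0.1 rad); the robot touches nothing.
It fails at once if the media basket is tipped more than 35 degrees (angle between basket's own z axis and vertical above 0.61 rad).
It fails at once if the basket is dropped into the tub (lands faster than 0.45 m/s) (x of basket in the frame of tub between -0.11 and 0.11 m and y of basket in the frame of tub between -0.09 and 0.09 m and z of basket in the frame of tub below 0.03 m and linear speed of basket above 0.45 m/s).
It fails at once if the cap is dropped into the tray (lands faster than 0.45 m/s) (x of cap in the frame of tray between -0.11 and 0.11 m and y of cap in the frame of tray between -0.09 and 0.09 m and z of cap in the frame of tray below 0.03 m and linear speed of cap above 0.45 m/s).
It fails at once if the jar, the film roll or the pipe tee is moved more than 30 mm (distance of any of media_jar, film_roll, pipe_tee from where it was at the start of the episode above 0.03 m).
It also fails if it takes over 72 s, if anything falls off the work surface, if the arm or the gripper's body presses on something with over 40 N, if the wrist force passes 120 N, or if a joint passes its speed limit or range.

## Working session

There is one attempt and no reset: what is moved stays moved. The work goes in short steps, Python scripts to look and compute and a tool call to move; the robot and the scene stay as the last step left them, time stands still between calls to the robot, and variables do not carry over. Pictures are saved under pics/ and viewed, and the job is handed in when it is done.

Besides the shell and the picture viewer there is one more tool, called as name([rows], argument=value, ...), one row to a line, values as JSON. arm_command: Moves the arm, as the interface text tells. Its arguments: {"type":"object","properties":{"deltas":{"type":"array","items":{"type":"array","items":{"type":"number"}}},"hand":{"type":"number"}},"required":["deltas"]}

```bash
ls; mkdir -p pics; python3 - <<'E'
from workcell import ctrl
import cv2,numpy as np
o=ctrl.get_obs()
for k,v in o.items(): print(k,np.round(v,3))
for n in("side","top"):
    im=ctrl.get_image(n); cv2.imwrite(f"pics/{n}0.png",im[:,:,::-1])
    c=ctrl.get_calibration(n); print(n,{k:np.round(v,3).tolist() for k,v in c.items()})
    R=np.array(c['R']);print(-R.T@np.array(c['t']))
E
```

```text
pics
t 0.0
qpos [-1.281  0.424  1.631 -0.     1.089 -0.019]
qvel [ 0.001 -0.     0.     0.    -0.    -0.002]
joint_torque [ 1.0000e-03 -5.4462e+01 -2.7366e+01  6.4000e-02  2.3000e-02 -0.0000e+00]
ee_pos [ 189.808 -594.953  246.937]
orientation [ 2.055  0.321 -2.056]
ft_force [ 0.179  0.445 -0.697]
moment [ 0.015 -0.054 -0.003]
width 88.138
side {'fx': 377.845, 'fy': 377.845, 'cx': 254.321, 'cy': 187.36, 'dist': [0.016, 0.0, 0.0, 0.0, 0.0], 'R': [[-0.94, -0.341, 0.019], [-0.201, 0.506, -0.839], [0.277, -0.792, -0.544]], 't': [555.376, 178.97, 1160.395]}
[ 236.88075335 1018.49745469  770.41495375]
top {'fx': 419.055, 'fy': 419.055, 'cx': 252.416, 'cy': 186.623, 'dist': [-0.074, 0.0, 0.0, 0.0, 0.0], 'R': [[0.022, -0.999, 0.023], [-0.998, -0.024, -0.054], [0.055, -0.021, -0.998]], 't': [73.501, 548.783, 1209.555]}
[ 480.13149525  112.27803296 1235.49841693]
```

View pics/side0.png

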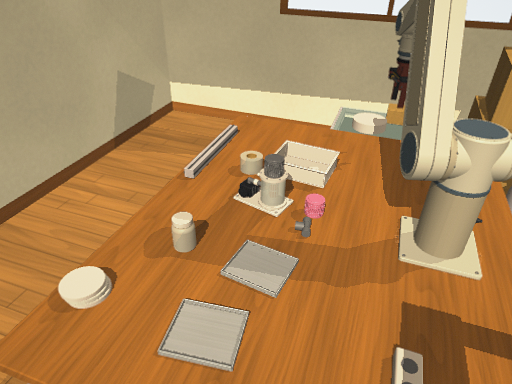

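View pics/top0.png

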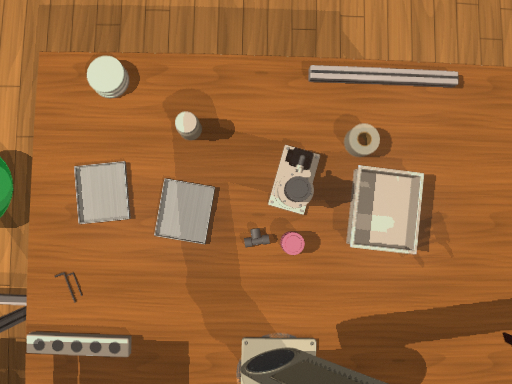

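Top view: image up is +x and image right is -y.
- **Tray candidates:** (185,211) and (102,193). The first is nearer the base, which is at about (280,365).
- **Cap candidates:** grey on the reactor at (298,188), and pink at (293,243), which is the decoy.
- **Tub:** (387,210).
- **Bystanders:** jar (187,125), roll (362,140), tee (257,238). There is also a white disc at (107,76).

Next I'll measure and crop.

```bash
cat > h.py <<'E'
from workcell import ctrl
import cv2,numpy as np
def cal(n):
    c=ctrl.get_calibration(n);K=np.array([[c['fx'],0,c['cx']],[0,c['fy'],c['cy']],[0,0,1]],float)
    return K,np.array(c['dist'],float),np.array(c['R'],float),np.array(c['t'],float)
def ray(n,uv):
    K,d,R,t=cal(n);p=cv2.undistortPoints(np.array([[uv]],float),K,d)[0,0]
    return -R.T@t,R.T@np.array([p[0],p[1],1])
def onz(n,uv,z):
    o,d=ray(n,uv);return o+d*(z-o[2])/d[2]
def proj(n,X):
    K,d,R,t=cal(n);return cv2.projectPoints(np.array(X,float).reshape(-1,1,3),cv2.Rodrigues(R)[0],t,K,d)[0][:,0]
def tri(us,ut):
    o1,d1=ray('side',us);o2,d2=ray('top',ut);d1/=np.linalg.norm(d1);d2/=np.linalg.norm(d2)
    A=np.stack([d1,-d2],1);s=np.linalg.lstsq(A,o2-o1,rcond=None)[0];a=o1+s[0]*d1;b=o2+s[1]*d2
    return (a+b)/2,np.linalg.norm(a-b)
def crop(src,dst,x0,y0,x1,y1,s):
    im=cv2.imread(src)[y0:y1,x0:x1];cv2.imwrite(dst,cv2.resize(im,None,fx=s,fy=s,interpolation=cv2.INTER_CUBIC))
E
python3 - <<'E'
from h import *
for p in [(185,211),(102,193)]:
    X=onz('top',p,3);print(p,X.round(),np.hypot(*X[:2]))
print(onz('top',(298,188),183),onz('top',(293,243),58), onz('top',(387,210),70))
crop('pics/top0.png','pics/ct.png',240,110,440,270,4)
a=cv2.imread('pics/side0.png')[130:230,220:350];b=cv2.imread('pics/top0.png')[160:260,140:240]
a=cv2.resize(a,None,fx=4,fy=4,interpolation=2);b=cv2.resize(b,(280,400//1*1),interpolation=2) if 0 else cv2.resize(b,(275,275),interpolation=2)
c=np.zeros((400,800,3),np.uint8);c[:,:520]=a;c[:275,522:797]=b;cv2.imwrite('pics/cs.png',c)
E
```

```text
(185, 211) [471. 282.   3.] 549.2136312445526
(102, 193) [518. 529.   3.] 740.5316079064245
[536.94657309 -25.35347252 183.        ] [388.83911147 -30.34693747  58.        ] [ 486.86261066 -293.73906722   70.        ]
```

View pics/ct.png

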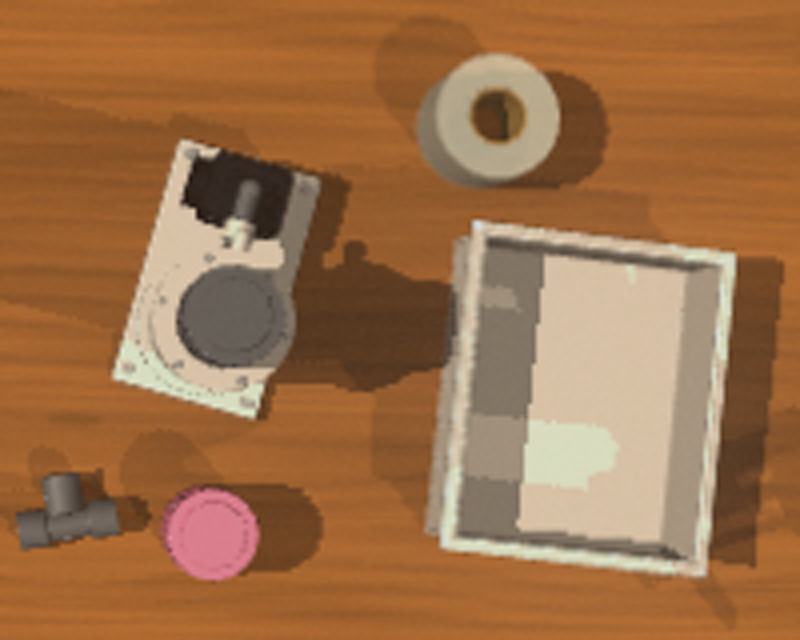

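View pics/cs.png

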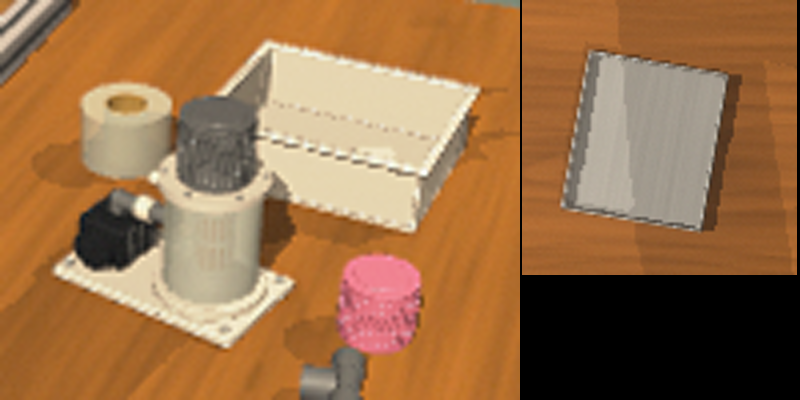

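The crops confirm the choices: grey cap on the reactor at top (298,189), pink decoy cap separate at (293,243), tray at (185,211). Now the exact positions.

```bash
python3 - <<'E'
from h import *
T=cv2.imread('pics/top0.png');S=cv2.imread('pics/side0.png')
g=cv2.cvtColor(T,cv2.COLOR_BGR2HSV)
sub=T[170:210,275:325].astype(int)
m=((sub.max(2)<115)&(sub.max(2)-sub.min(2)<25)).astype(np.uint8)
n,l,st,ce=cv2.connectedComponentsWithStats(m)
for i in range(1,n):
    if st[i,4]>100:
        c=cv2.findContours((l==i).astype(np.uint8),0,1)[0][0]; (x,y),r=cv2.minEnclosingCircle(c);print('cap top',st[i],x+275,y+170,r); e=cv2.fitEllipse(c);print(e, onz('top',(e[0][0]+275,e[0][1]+170),183))
# manual edges of cap top
u=(240+230.5/4-.4,110+316/4-.4);print('man',u,onz('top',u,183), 'r',419*32/1050)
# side cap top: crop ellipse centre
us=(220+217/4-.4,130+112/4-.4)
print('tri',tri(us,u), 'side plane',onz('side',us,183))
# tray / tub by white top-hat, hull
def quad(uvs,z):
    P=np.array([onz('top',p,z)[:2] for p in uvs]);print('c',P.mean(0),'sides',[np.linalg.norm(P[i]-P[(i+1)%4]).round(1) for i in range(4)],'dirs',[np.degrees(np.arctan2(*(P[(i+1)%4]-P[i])[::-1])).round(1) for i in range(4)])
k=lambda a:[(240+x/4-.4,110+y/4-.4) for x,y in a]
quad(k([(475,222),(736,254),(704,577),(441,547)]),70)
k2=lambda a:[(140+(x-522)/2.75-.3,160+y/2.75-.3) for x,y in a]
quad(k2([(589,50),(728,73),(704,231),(562,208)]),14)
# board corners
quad(k([(181,139),(320,181),(258,420),(112,378)]),10)
print('jar',onz('top',(186,123),105),'tee',onz('top',(257,238),20),'roll',onz('top',(364,139),60))
E
```

```text
cap top [  9   7  28  25 540] 297.91428565979004 188.77142906188965 14.091724395751953
((22.55172348022461, 18.940208435058594), (24.112289428710938, 26.85527992248535), 75.50343322753906) [534.54435883 -24.25704312 183.        ]
man (297.225, 188.6) [535.38433393 -23.41474039 183.        ] r 12.76952380952381
tri (array([535.41746732, -22.90436388, 186.49633621]), np.float64(0.44940231439128436)) side plane [537.42466814 -29.08603103 183.        ]
c [ 488.45819848 -294.33275031] sides [np.float64(190.7), np.float64(230.5), np.float64(190.1), np.float64(229.7)] dirs [np.float64(-95.3), np.float64(174.4), np.float64(84.4), np.float64(-5.4)]
c [472.156209  281.5286323] sides [np.float64(149.7), np.float64(168.6), np.float64(151.9), np.float64(169.3)] dirs [np.float64(-98.0), np.float64(172.9), np.float64(82.2), np.float64(-7.9)]
c [571.53685346 -36.08413438] sides [np.float64(107.5), np.float64(182.6), np.float64(111.4), np.float64(183.7)] dirs [np.float64(-105.3), np.float64(166.3), np.float64(75.3), np.float64(-15.0)]
jar [711.24487624 272.97792725 105.        ] tee [398.2494282   69.69348364  20.        ] roll [ 688.50800726 -229.23512147   60.        ]
```

```bash
cat >> h.py <<'E'
def st(tgt=None):
    o=ctrl.get_obs();R=cv2.Rodrigues(np.array(o['orientation'],float))[0];p=np.array(o['ee_pos'])
    print('t',round(float(o['t']),2),'p',p.round(1),'q',np.round(o['qpos'],3),'w',round(float(o['width']),1),'F',np.round(o['ft_force'],1),'M',np.round(o['moment'],2))
    print('toolx',R[:,0].round(4),'jaw',R[:,1].round(3),'heading',round(float(np.arctan2(R[1,1],R[0,1])),3))
    if tgt is not None:
        d=R.T@(np.array(tgt,float)-p);print('delta tool mm',d.round(1))
    return o,R
E
python3 -c "
from h import *
st((535,-25,247))"
```

```text
t 0.1 p [ 189.8 -595.   247. ] q [-1.281  0.424  1.631  0.     1.089 -0.019] w 87.5 F [ 0.1 -0.8 -0.5] M [0.02 0.04 0.02]
toolx [-4.0e-04  1.4e-03 -1.0e+00] jaw [ 0.304 -0.953 -0.001] heading -1.262
delta tool mm [   0.6 -438.1 -502.1]
```

arm_command([
  [0,-0.027,-0.031,0],
  [0,-0.027,-0.031,0],
  [0,-0.027,-0.031,0],
  [0,-0.027,-0.031,0],
  [0,-0.027,-0.031,0],
  [0,-0.027,-0.031,0],
  [0,-0.027,-0.031,0],
  [0,-0.027,-0.031,0],
  [0,-0.027,-0.031,0],
  [0,-0.027,-0.031,0],
], hand=0.0878)

```text
t: 1.1
ee_pos: [407.0, -234.0, 244.3]
orientation: [2.06, 0.315, -2.064]
ft_force: [1.2, -0.2, -0.8]
width: 87.7
```

```bash
python3 -c "
from h import *
st((535,-25,247))"
```

```text
t 1.1 p [ 407.  -234.   244.3] q [-0.548  0.2    1.964  0.002  0.981  0.722] w 87.7 F [ 1.2 -0.2 -0.8] M [-0.02 -0.04 -0.05]
toolx [-0.0026  0.0033 -1.    ] jaw [ 0.295 -0.955 -0.004] heading -1.271
delta tool mm [  -2.4 -161.9 -183.9]
```

arm_command([
  [-0.001,-0.027,-0.031,0],
  [-0.001,-0.027,-0.031,0],
  [0,-0.027,-0.031,0],
  [0,-0.027,-0.03,0],
  [0,-0.022,-0.025,0],
  [0,-0.014,-0.015,0],
  [0,0,0,0.15],
  [0,0,0,0.15],
  [0,0,0,0.15],
  [0,0,0,0.15],
])

```text
t: 2.1
ee_pos: [524.4, -33.0, 244.4]
orientation: [-2.05, 0.31, 2.064]
ft_force: [-0.2, -0.3, -0.1]
width: 88.1
```

```bash
python3 -c "
from h import *
st((535,-25,247))
for n in('top','side'): cv2.imwrite('pics/%s1.png'%n,ctrl.get_image(n)[:,:,::-1])
a=cv2.imread('pics/top1.png')[110:260,230:380];b=cv2.imread('pics/side1.png')[80:230,200:350]
cv2.imwrite('pics/c1.png',cv2.resize(np.hstack([a,b]),None,fx=2.6,fy=2.6,interpolation=2))
"
```

```text
t 2.1 p [524.4 -33.  244.4] q [-0.088  0.284  1.848  0.005  1.016  1.783] w 88.1 F [-0.2 -0.3 -0.1] M [0.04 0.03 0.02]
toolx [-0.0061  0.0045 -1.    ] jaw [-0.298 -0.955 -0.002] heading -1.873
delta tool mm [ -2.6 -10.8  -7.7]
```

View pics/c1.png

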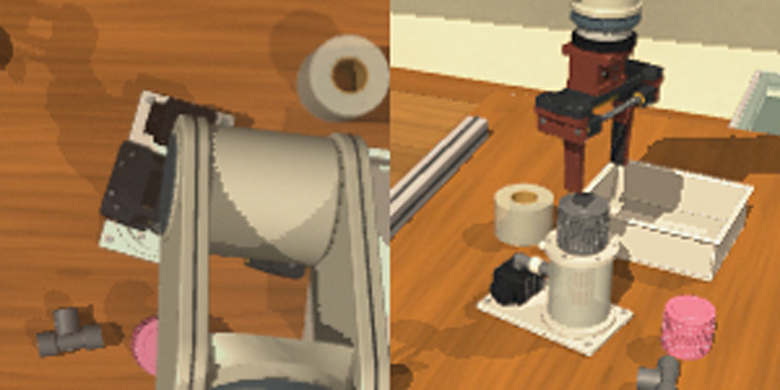

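arm_command([
  [0,-0.0108,-0.0077,0],
  [0,0,0,0.15],
  [0,0,0,0.15],
  [0,0,0,0.15],
  [0,0,0,0.13],
  [0,0,0,0],
])

```text
t: 2.8
ee_pos: [538.7, -22.6, 244.1]
orientation: [-1.693, 0.793, 1.706]
ft_force: [0.9, 0.0, 0.5]
width: 87.9
```

```bash
python3 -c "
from h import *
st((535,-25,173))
cv2.imwrite('pics/side2.png',ctrl.get_image('side')[:,:,::-1])
crop('pics/side2.png','pics/c2.png',200,80,350,230,4)
print(proj('side',[(535,-25,183),(535,-25,222),(535,-25,125)]))
"
```

```text
t 2.8 p [538.7 -22.6 244.1] q [-0.067  0.305  1.82   0.006  1.023  2.377] w 87.9 F [0.9 0.  0.5] M [ 0.07 -0.03  0.  ]
toolx [-0.0051  0.0051 -1.    ] jaw [-0.768 -0.641  0.001] heading -2.446
delta tool mm [71.1  4.3  0.1]
[[274.18423377 158.29040756]
 [274.76729833 147.53501347]
 [273.35440784 173.61257547]]
```

View pics/c2.png

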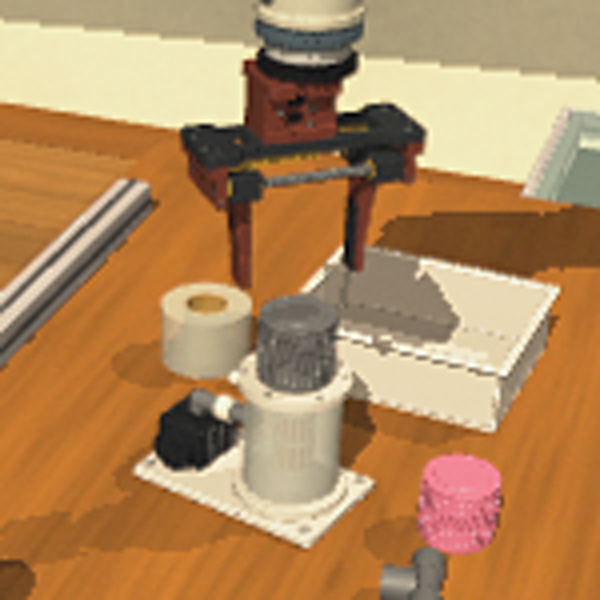

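The side view puts the cap top at (274.6,157), against a projection of (274.2,158.3), and the jaws are centred over it. Going down around the cap.

arm_command([
  [0.012,0.0043,0,0],
  [0.02,0,0,0],
  [0.02,0,0,0],
  [0.014,0,0,0],
  [0.005,0,0,0],
  [0,0,0,0],
])

```text
t: 3.45
ee_pos: [534.4, -25.1, 167.6]
orientation: [-1.71, 0.775, 1.723]
ft_force: [-0.3, 0.4, 0.3]
width: 87.5
```

```bash
python3 -c "
from h import *
st((535,-25.5,172))
"
```

```text
t 3.45 p [534.4 -25.1 167.6] q [-0.072  0.406  1.883  0.006  0.859  2.345] w 87.5 F [-0.3  0.4  0.3] M [ 0.07 -0.08  0.  ]
toolx [-0.0058  0.0052 -1.    ] jaw [-0.751 -0.66   0.001] heading -2.421
delta tool mm [-4.4 -0.2 -0.7]
```

arm_command([
  [-0.002,0,0,0],
  [0,0,0,0],
  [0,0,0,0],
  [0,0,0,0],
  [0,0,0,0],
], hand=0.05)

```text
t: 3.95
ee_pos: [535.6, -25.3, 171.8]
orientation: [-1.714, 0.771, 1.722]
ft_force: [-0.5, 0.0, -0.4]
width: 64.3
```

```bash
python3 -c "
from h import *
st((535,-25.5,172))
"
```

```text
t 3.95 p [535.6 -25.3 171.8] q [-0.072  0.4    1.88   0.006  0.864  2.342] w 64.3 F [-0.5  0.  -0.4] M [ 0.1   0.01 -0.02]
toolx [-0.0022  0.0048 -1.    ] jaw [-0.749 -0.662 -0.002] heading -2.418
delta tool mm [-0.2  0.6  0.2]
```

arm_command([
  [-0.0002,0,0,-0.15],
  [-0.0002,0,0,-0.15],
  [-0.0002,0,0,-0.15],
  [-0.0002,0,0,-0.15],
  [-0.0002,0,0,-0.15],
  [-0.0002,0,0,-0.15],
  [-0.0002,0,0,-0.15],
  [-0.0002,0,0,-0.15],
  [-0.0002,0,0,-0.15],
  [-0.0002,0,0,-0.15],
])

```text
t: 4.95
ee_pos: [534.7, -26.2, 173.9]
orientation: [1.842, 0.634, -1.845]
ft_force: [2.0, -2.2, -2.0]
width: 63.7
```

```bash
python3 -c "
from h import *
st((535,-25.5,172))
"
```

```text
t 4.95 p [534.7 -26.2 173.9] q [-0.073  0.396  1.881  0.004  0.868  0.837] w 63.7 F [ 2.  -2.2 -2. ] M [-0.44 -0.12 -0.02]
toolx [-0.0027  0.0031 -1.    ] jaw [ 0.612 -0.791 -0.004] heading -0.912
delta tool mm [ 1.9 -0.3 -0.7]
```

arm_command([
  [-0.0001,0,0,-0.15],
  [-0.0002,0,0,-0.15],
  [-0.0001,0,0,-0.15],
  [-0.0002,0,0,-0.15],
  [-0.0001,0,0,-0.15],
  [-0.0002,0,0,-0.15],
  [-0.0001,0,0,-0.15],
  [-0.0002,0,0,-0.15],
  [-0.0001,0,0,-0.15],
  [-0.0002,0,0,-0.15],
])

```text
t: 5.95
ee_pos: [536.6, -27.8, 175.7]
orientation: [0.767, 1.429, -0.765]
ft_force: [1.9, 0.2, -3.8]
width: 64.1
```

arm_command([
  [-0.0002,0,0,-0.15],
  [-0.0002,0,0,-0.15],
  [-0.0002,0,0,-0.15],
  [-0.0002,0,0,-0.15],
  [-0.0002,0,0,-0.15],
  [-0.0002,0,0,-0.15],
  [-0.0002,0,0,-0.15],
  [-0.0002,0,0,-0.15],
  [-0.0002,0,0,-0.15],
  [-0.0002,0,0,-0.15],
])

```text
t: 6.95
ee_pos: [537.9, -26.4, 177.3]
orientation: [-0.404, 1.525, 0.406]
ft_force: [0.2, 0.4, -2.2]
width: 63.9
```

```bash
python3 -c "
from h import *
st((535,-25.5,172))
cv2.imwrite('pics/side3.png',ctrl.get_image('side')[:,:,::-1])
crop('pics/side3.png','pics/c3.png',200,80,350,230,4)
"
```

```text
t 6.95 p [537.9 -26.4 177.3] q [-0.073  0.391  1.877  0.004  0.866 -2.164] w 63.9 F [ 0.2  0.4 -2.2] M [ 0.2  -0.21 -0.03]
toolx [ 0.0068  0.0027 -1.    ] jaw [-0.495  0.869 -0.001] heading 2.088
delta tool mm [ 5.3  2.3 -2.1]
```

View pics/c3.png

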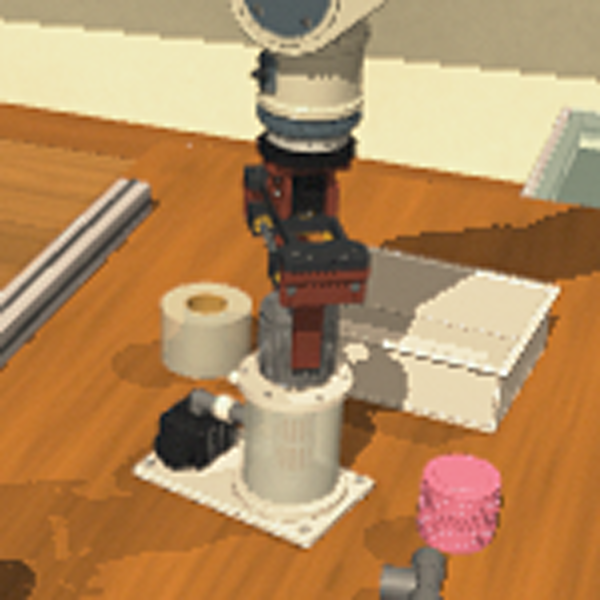

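arm_command([
  [0,0,0,0],
  [0,0,0,0],
  [0,0,0,0],
  [0,0,0,0.15],
  [0,0,0,0.15],
  [0,0,0,0.15],
  [0,0,0,0.15],
  [0,0,0,0.15],
  [0,0,0,0.15],
  [0,0,0,0.15],
], hand=0.0878)

```text
t: 8.0
ee_pos: [538.9, -26.8, 178.7]
orientation: [0.425, 1.521, -0.418]
ft_force: [-0.9, 0.8, 0.4]
width: 87.7
```

arm_command([
  [0,0,0,0.15],
  [0,0,0,0.15],
  [0,0,0,0.15],
  [0,0,0,0.15],
  [0,0,0,0.15],
  [0,0,0,0.15],
  [0,0,0,0.15],
  [0,0,0,0.15],
  [0,0,0,0.15],
  [0,0,0,0.15],
])

```text
t: 9.0
ee_pos: [539.7, -27.4, 180.0]
orientation: [1.554, 0.945, -1.534]
ft_force: [-0.3, -0.4, -0.5]
width: 87.7
```

arm_command([
  [0,0,0,0.15],
  [0,0,0,0.15],
  [0,0,0,0.15],
  [0,0,0,0.15],
  [0,0,0,0.15],
  [0,0,0,0.15],
  [0,0,0,0.15],
  [0,0,0,0.15],
  [0,0,0,0.15],
  [0,0,0,0.15],
])

```text
t: 10.0
ee_pos: [540.6, -27.9, 181.3]
orientation: [-2.016, 0.399, 1.987]
ft_force: [-0.3, 0.1, -0.1]
width: 87.6
```

```bash
python3 -c "
from h import *
st((535.5,-25.7,175))
"
```

```text
t 10.0 p [540.6 -27.9 181.3] q [-0.075  0.386  1.874  0.003  0.868  1.892] w 87.6 F [-0.3  0.1 -0.1] M [ 0.04  0.02 -0.03]
toolx [ 0.0144  0.001  -0.9999] jaw [-0.387 -0.922 -0.006] heading -1.968
delta tool mm [ 6.3 -0.   5.7]
```

arm_command([
  [0.005,0,0.0057,0],
  [0,0,0,0.15],
  [0,0,0,0.15],
  [0,0,0,0.15],
  [0,0,0,0],
])

```text
t: 10.5
ee_pos: [533.4, -25.3, 174.9]
orientation: [-1.727, 0.769, 1.705]
ft_force: [-0.1, -0.2, 0.6]
width: 87.8
```

```bash
python3 -c "
from h import *
st((535.5,-25.7,175))
"
```

```text
t 10.5 p [533.4 -25.3 174.9] q [-0.071  0.387  1.893  0.003  0.849  2.347] w 87.8 F [-0.1 -0.2  0.6] M [ 0.08 -0.02  0.01]
toolx [ 0.0132  0.001  -0.9999] jaw [-0.75  -0.661 -0.011] heading -2.419
delta tool mm [-0.1 -1.3 -1.7]
```

arm_command([
  [0,-0.001,-0.001,0],
  [0,0,0,0],
  [0,0,0,0],
  [0,0,0,0],
  [-0.0001,0,0,-0.15],
  [-0.0002,0,0,-0.15],
  [-0.0001,0,0,-0.15],
  [-0.0002,0,0,-0.15],
  [-0.0001,0,0,-0.15],
  [-0.0002,0,0,-0.15],
], hand=0.05)

```text
t: 11.5
ee_pos: [534.4, -25.3, 175.6]
orientation: [2.199, 0.078, -2.171]
ft_force: [0.1, -0.2, 0.2]
width: 64.0
```

arm_command([
  [-0.0001,0,0,-0.15],
  [-0.0002,0,0,-0.15],
  [-0.0001,0,0,-0.15],
  [-0.0002,0,0,-0.15],
  [-0.0001,0,0,-0.15],
  [-0.0002,0,0,-0.15],
  [-0.0001,0,0,-0.15],
  [-0.0002,0,0,-0.15],
  [-0.0001,0,0,-0.15],
  [-0.0002,0,0,-0.15],
])

```text
t: 12.5
ee_pos: [534.9, -27.7, 177.5]
orientation: [1.214, 1.197, -1.2]
ft_force: [0.7, -0.5, -0.3]
width: 64.2
```

arm_command([
  [-0.0002,0,0,-0.15],
  [-0.0002,0,0,-0.15],
  [-0.0002,0,0,-0.15],
  [-0.0002,0,0,-0.15],
  [-0.0002,0,0,-0.15],
  [-0.0002,0,0,-0.15],
  [-0.0002,0,0,-0.15],
  [-0.0002,0,0,-0.15],
  [-0.0002,0,0,-0.15],
  [-0.0002,0,0,-0.15],
])

```text
t: 13.5
ee_pos: [538.3, -27.5, 180.2]
orientation: [0.054, 1.548, -0.057]
ft_force: [0.5, 3.0, -0.8]
width: 63.9
```

```bash
python3 -c "
from h import *
st((535.5,-25.7,178))
"
```

```text
t 13.5 p [538.3 -27.5 180.2] q [-7.300e-02  3.820e-01  1.884e+00 -1.000e-03  8.530e-01 -1.572e+00] w 63.9 F [ 0.5  3.  -0.8] M [ 0.53 -0.27 -0.05]
toolx [ 0.0221 -0.0022 -0.9998] jaw [ 0.071  0.997 -0.001] heading 1.5
delta tool mm [ 2.2  1.6 -3. ]
```

arm_command([
  [-0.0002,0,0,-0.15],
  [-0.0002,0,0,-0.15],
  [-0.0002,0,0,-0.15],
  [-0.0002,0,0,-0.15],
  [-0.0002,0,0,-0.15],
  [0,0,0,0],
])

```text
t: 14.1
ee_pos: [538.0, -25.7, 180.7]
orientation: [-0.537, 1.483, 0.527]
ft_force: [-0.6, 0.7, -1.8]
width: 64.1
```

arm_command([
  [0,0,0,0],
  [0,0,0,0],
  [0,0,0,0.1],
  [0,0,0,0.15],
  [0,0,0,0.15],
  [0,0,0,0.15],
  [0,0,0,0.15],
  [0,0,0,0.15],
  [0,0,0,0.15],
  [0,0,0,0.15],
], hand=0.0878)

```text
t: 15.1
ee_pos: [538.8, -26.4, 181.3]
orientation: [0.381, 1.515, -0.372]
ft_force: [-0.8, -0.3, 0.8]
width: 88.0
```

arm_command([
  [0,0,0,0.15],
  [0,0,0,0.15],
  [0,0,0,0.15],
  [0,0,0,0.15],
  [0,0,0,0.15],
  [0,0,0,0.15],
  [0,0,0,0.15],
  [0,0,0,0.15],
  [0,0,0,0.15],
  [0,0,0,0.15],
])

```text
t: 16.1
ee_pos: [539.7, -27.3, 182.1]
orientation: [1.52, 0.97, -1.483]
ft_force: [-0.3, -0.6, -0.3]
width: 87.8
```

```bash
python3 -c "
from h import *
st((535.5,-25.7,176))
"
```

```text
t 16.1 p [539.7 -27.3 182.1] q [-7.300e-02  3.800e-01  1.882e+00  1.000e-03  8.540e-01  3.370e-01] w 87.8 F [-0.3 -0.6 -0.3] M [ 0. -0. -0.]
toolx [ 2.540e-02 -8.000e-04 -9.997e-01] jaw [ 0.916 -0.4    0.024] heading -0.411
delta tool mm [ 6.  -4.6  0.2]
```

arm_command([
  [0.003,-0.0046,0,0],
  [0,0,0,0.1],
  [0,0,0,0],
])

```text
t: 16.4
ee_pos: [534.9, -25.4, 178.6]
orientation: [1.592, 0.907, -1.553]
ft_force: [0.5, 1.3, -0.0]
width: 87.6
```

```bash
python3 -c "
from h import *
st((535.5,-25.7,176))
cv2.imwrite('pics/side4.png',ctrl.get_image('side')[:,:,::-1])
crop('pics/side4.png','pics/c4.png',200,80,350,230,4)
"
```

```text
t 16.4 p [534.9 -25.4 178.6] q [-7.000e-02  3.790e-01  1.895e+00  1.000e-03  8.430e-01  4.420e-01] w 87.6 F [ 0.5  1.3 -0. ] M [-0.04 -0.04 -0.02]
toolx [ 2.550e-02 -9.000e-04 -9.997e-01] jaw [ 0.871 -0.49   0.023] heading -0.513
delta tool mm [2.7 0.6 0. ]
```

View pics/c4.png

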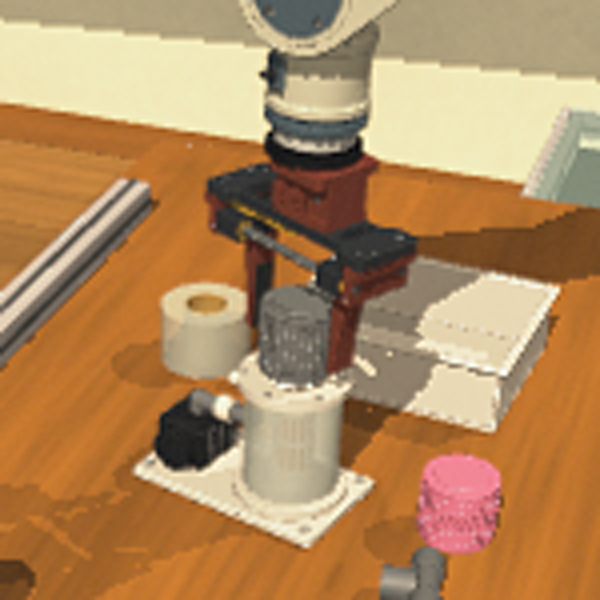

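The cap top now sits at crop row ~301, up from ~309, so it is rising with the turns. Third stroke.

arm_command([
  [0.001,0,0,0],
  [0,0,0,0],
  [0,0,0,0],
  [0,0,0,0],
  [-0.0001,0,0,-0.15],
  [-0.0002,0,0,-0.15],
  [-0.0001,0,0,-0.15],
  [-0.0002,0,0,-0.15],
  [-0.0001,0,0,-0.15],
  [-0.0002,0,0,-0.15],
], hand=0.05)

```text
t: 17.45
ee_pos: [534.9, -25.5, 178.6]
orientation: [0.914, 1.351, -0.893]
ft_force: [-0.3, -1.0, -0.1]
width: 64.2
```

arm_command([
  [-0.0002,0,0,-0.15],
  [-0.0002,0,0,-0.15],
  [-0.0002,0,0,-0.15],
  [-0.0002,0,0,-0.15],
  [-0.0002,0,0,-0.15],
  [-0.0002,0,0,-0.15],
  [-0.0002,0,0,-0.15],
  [-0.0002,0,0,-0.15],
  [-0.0002,0,0,-0.15],
  [-0.0002,0,0,-0.15],
])

```text
t: 18.45
ee_pos: [534.9, -25.3, 180.8]
orientation: [-0.264, 1.53, 0.257]
ft_force: [-0.2, 0.4, 1.1]
width: 64.0
```

```bash
python3 -c "
from h import *
st((535.5,-25.7,240))
"
```

```text
t 18.45 p [534.9 -25.3 180.8] q [-0.07   0.375  1.893  0.002  0.847 -1.976] w 64.0 F [-0.2  0.4  1.1] M [ 0.27 -0.01 -0.04]
toolx [ 2.570e-02 -5.000e-04 -9.997e-01] jaw [-0.327  0.945 -0.009] heading 1.904
delta tool mm [-59.1  -1.    1.8]
```

arm_command([
  [-0.0002,0,0,-0.1],
  [-0.002,0,0,0],
  [-0.002,0,0,0],
  [-0.002,0,0,0],
])

```text
t: 18.85
ee_pos: [534.3, -25.2, 187.0]
orientation: [-0.346, 1.52, 0.337]
ft_force: [-0.9, -0.1, -0.7]
width: 64.0
```

```bash
python3 -c "
from h import *
st((535.5,-25.7,245))
cv2.imwrite('pics/side5.png',ctrl.get_image('side')[:,:,::-1])
crop('pics/side5.png','pics/c5.png',200,80,350,230,4)
"
```

```text
t 18.85 p [534.3 -25.2 187. ] q [-7.000e-02  3.660e-01  1.890e+00  2.000e-03  8.620e-01 -2.079e+00] w 64.0 F [-0.9 -0.1 -0.7] M [ 0.06 -0.14 -0.03]
toolx [ 2.420e-02 -2.000e-04 -9.997e-01] jaw [-0.423  0.906 -0.01 ] heading 2.007
delta tool mm [-58.   -1.6   2.2]
```

View pics/c5.png

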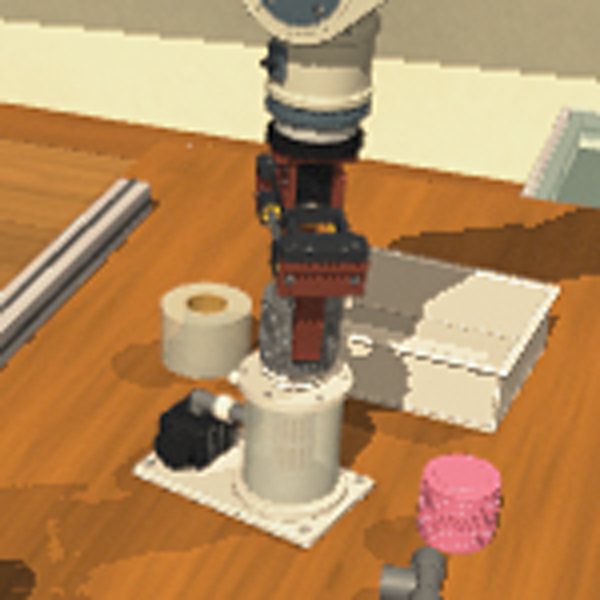

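The force stays near zero and the cap has risen, so the thread has let go. Lifting clear.

arm_command([
  [-0.01,-0.0008,0.001,0],
  [-0.012,-0.0008,0.001,0],
  [-0.012,0,0,0],
  [-0.012,0,0,0],
  [-0.012,0,0,0],
  [-0.005,0,0,0],
])

```text
t: 19.5
ee_pos: [535.8, -26.0, 256.8]
orientation: [-0.344, 1.518, 0.335]
ft_force: [-0.6, -0.6, -0.7]
width: 64.1
```

```bash
python3 -c "
from h import *
st((472,281,245))
cv2.imwrite('pics/side6.png',ctrl.get_image('side')[:,:,::-1])
crop('pics/side6.png','pics/c6.png',200,80,350,230,4)
"
```

```text
t 19.5 p [535.8 -26.  256.8] q [-7.100e-02  2.710e-01  1.834e+00  2.000e-03  1.010e+00 -2.077e+00] w 64.1 F [-0.6 -0.6 -0.7] M [ 0.15 -0.11  0.  ]
toolx [ 2.630e-02 -4.000e-04 -9.997e-01] jaw [-0.421  0.907 -0.011] heading 2.005
delta tool mm [ 10.  305.4  71. ]
```

View pics/c6.png

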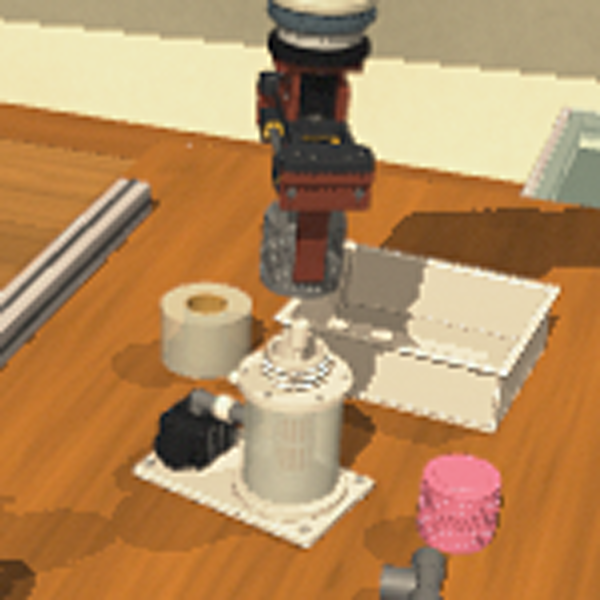

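The cap is off with the knob showing at crop (299,335), well below the cap's edge. Moving to the tray.

arm_command([
  [0,0.025,0.006,0],
  [0,0.035,0.008,0],
  [0,0.035,0.008,0],
  [0,0.035,0.008,0],
  [0,0.035,0.008,0],
  [0,0.035,0.008,0],
  [0,0.03,0.008,0],
  [0,0.03,0.007,0],
  [0,0.02,0.005,0],
  [0,0.01,0.003,0],
])

```text
t: 20.55
ee_pos: [474.1, 275.1, 254.9]
orientation: [-0.342, 1.518, 0.33]
ft_force: [-1.0, -0.2, 0.2]
width: 63.8
```

```bash
python3 -c "
from h import *
st((472,281,50))
"
```

```text
t 20.55 p [474.1 275.1 254.9] q [ 0.512  0.293  1.808 -0.017  1.018 -1.48 ] w 63.8 F [-1.  -0.2  0.2] M [ 0.07 -0.12  0.  ]
toolx [ 0.0269 -0.0019 -0.9996] jaw [-0.416  0.909 -0.013] heading 2.0
delta tool mm [204.7   8.9  -4.3]
```

arm_command([
  [0.02,0.004,-0.002,0],
  [0.03,0.004,-0.002,0],
  [0.03,0,0,0],
  [0.03,0,0,0],
  [0.025,0,0,0],
  [0.02,0,0,0],
  [0.015,0,0,0],
  [0.008,0,0,0],
  [0.003,0,0,0],
  [0,0,0,0],
])

```text
t: 21.55
ee_pos: [474.1, 279.6, 67.6]
orientation: [-0.342, 1.517, 0.329]
ft_force: [-0.2, -0.1, -0.4]
width: 64.2
```

```bash
python3 -c "
from h import *
st((472,281,50))
for n in('top','side'): cv2.imwrite('pics/%s7.png'%n,ctrl.get_image(n)[:,:,::-1])
a=cv2.imread('pics/top7.png')[140:280,120:260];b=cv2.imread('pics/side7.png')[190:330,190:330]
cv2.imwrite('pics/c7.png',cv2.resize(np.hstack([a,b]),None,fx=2.8,fy=2.8,interpolation=2))
"
```

```text
t 21.55 p [474.1 279.6  67.6] q [ 0.52   0.58   1.904 -0.027  0.634 -1.46 ] w 64.2 F [-0.2 -0.1 -0.4] M [ 0.13 -0.11 -0.01]
toolx [ 0.0287 -0.0021 -0.9996] jaw [-0.417  0.909 -0.014] heading 2.001
delta tool mm [17.6  2.4 -1.8]
```

View pics/c7.png

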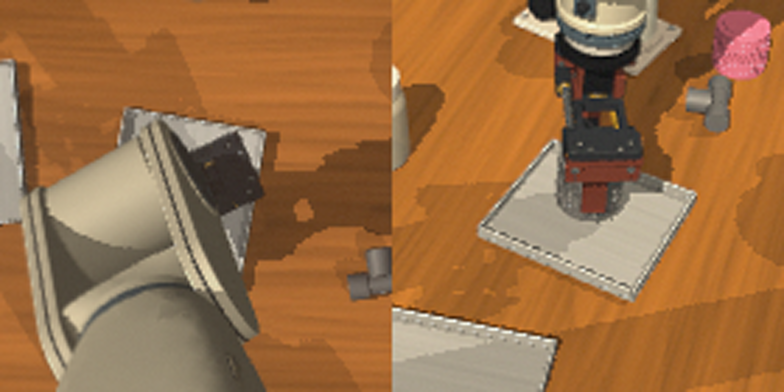

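Cap is over the tray, about centred. Lowering slowly until contact.

arm_command([
  [0.006,0,0,0],
  [0.005,0,0,0],
  [0.003,0,0,0],
  [0.002,0,0,0],
  [0.001,0,0,0],
])

```text
t: 22.15
ee_pos: [476.3, 280.8, 52.2]
orientation: [-0.341, 1.511, 0.331]
ft_force: [0.3, 0.8, -1.1]
width: 64.3
```

```bash
python3 -c "
from h import *
st((472,281,47))
"
```

```text
t 22.15 p [476.3 280.8  52.2] q [ 0.519  0.609  1.904 -0.028  0.599 -1.459] w 64.3 F [ 0.3  0.8 -1.1] M [ 0.07 -0.12 -0.05]
toolx [ 3.360e-02  8.000e-04 -9.994e-01] jaw [-0.417  0.909 -0.013] heading 2.001
delta tool mm [ 5.1  2.1 -4. ]
```

arm_command([
  [0.001,0,0,0],
  [0.001,0,0,0],
  [0.001,0,0,0],
  [0.001,0,0,0],
])

```text
t: 22.55
ee_pos: [476.5, 280.8, 47.9]
orientation: [-0.341, 1.511, 0.331]
ft_force: [0.1, 0.5, -0.9]
width: 63.9
```

```bash
python3 -c "
from h import *
st((472,281,47))
cv2.imwrite('pics/side8.png',ctrl.get_image('side')[:,:,::-1])
crop('pics/side8.png','pics/c8.png',215,220,315,300,6)
"
```

```text
t 22.55 p [476.5 280.8  47.9] q [ 0.519  0.616  1.904 -0.029  0.592 -1.458] w 63.9 F [ 0.1  0.5 -0.9] M [ 0.06 -0.08 -0.01]
toolx [ 3.360e-02  8.000e-04 -9.994e-01] jaw [-0.417  0.909 -0.013] heading 2.001
delta tool mm [ 0.8  2.  -4. ]
```

View pics/c8.png

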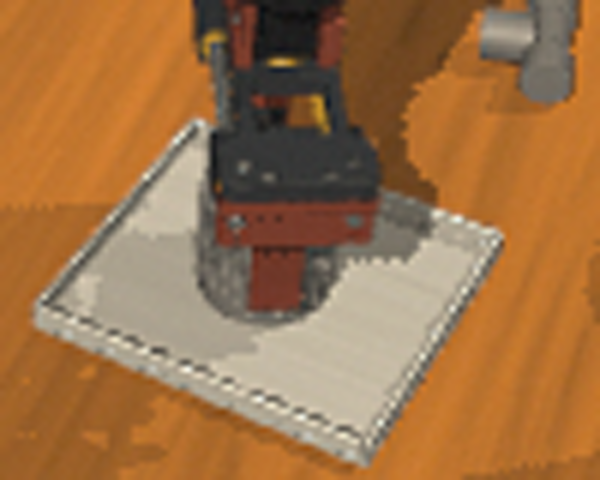

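arm_command([
  [0.001,0,0,0],
  [0.001,0,0,0],
])

```text
t: 22.8
ee_pos: [477.0, 281.0, 46.6]
orientation: [-0.341, 1.51, 0.331]
ft_force: [-0.9, -2.9, 12.3]
width: 63.8
```

arm_command([
  [0.001,0,0,0],
  [0.001,0,0,0],
])

```text
t: 23.0
ee_pos: [477.3, 281.0, 46.4]
orientation: [-0.341, 1.51, 0.331]
ft_force: [-2.0, -2.0, 11.7]
width: 63.8
```

Contact at 12 N, at the expected height. Release and rise.

arm_command([
  [-0.0005,0,0,0],
  [0,0,0,0],
  [0,0,0,0],
  [0,0,0,0],
  [0,0,0,0],
], hand=0.0878)

```text
t: 23.5
ee_pos: [477.7, 281.2, 47.3]
orientation: [-0.341, 1.509, 0.331]
ft_force: [-0.2, -0.4, 0.6]
width: 88.1
```

arm_command([
  [-0.01,0,0,0],
  [-0.03,0,0,0],
  [-0.04,0,0,0],
  [-0.045,0,0,0],
  [-0.045,0,0,0],
  [-0.03,0,0,0],
  [-0.01,0,0,0],
])

```text
t: 24.2
ee_pos: [468.4, 280.1, 265.9]
orientation: [-0.342, 1.514, 0.33]
ft_force: [-0.1, -0.2, 0.5]
width: 87.9
```

```bash
python3 -c "
from h import *
st((535,-25.5,250))
for n in('top','side'): cv2.imwrite('pics/%s9.png'%n,ctrl.get_image(n)[:,:,::-1])
a=cv2.imread('pics/top9.png')[140:280,120:260];b=cv2.imread('pics/side9.png')[190:330,190:330]
cv2.imwrite('pics/c9.png',cv2.resize(np.hstack([a,b]),None,fx=2.8,fy=2.8,interpolation=2))
"
```

```text
t 24.2 p [468.4 280.1 265.9] q [ 0.526  0.274  1.806 -0.019  1.035 -1.466] w 87.9 F [-0.1 -0.2  0.5] M [ 0.12 -0.12 -0.01]
toolx [ 3.100e-02 -7.000e-04 -9.995e-01] jaw [-0.417  0.909 -0.014] heading 2.001
delta tool mm [  18.1 -305.2  -67.5]
```

View pics/c9.png

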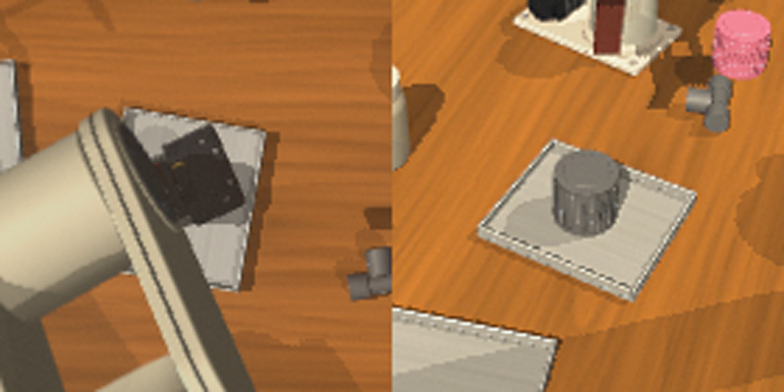

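View pics/top9.png

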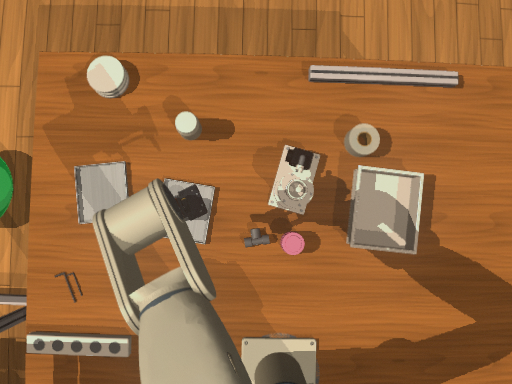

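```bash
python3 -c "
from h import *
a=cv2.imread('pics/top9.png')[168:208,278:318];b=cv2.imread('pics/side9.png')[140:180,254:294]
cv2.imwrite('pics/c10.png',cv2.resize(np.hstack([a,b]),None,fx=10,fy=10,interpolation=cv2.INTER_NEAREST))
for z in (176,150,125): print(proj('top',(535,-25.5,z)),proj('side',(535,-25.5,z)))
"
```

```text
[[297.68356625 188.90645133]] [[274.12770616 160.11266165]]
[[296.38152914 189.39263423]] [[273.75233902 167.03346177]]
[[295.18658775 189.83879955]] [[273.39955786 173.54110851]]
```

View pics/c10.png

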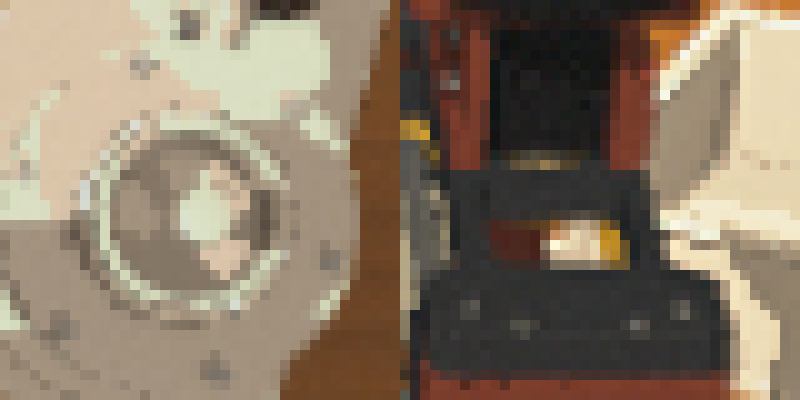

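In the side view the cap stands flat in the tray. The neck ring at top (296.4,189.2) and the knob at (298,188.8) agree with my projected axis (535,-25.5). Going back to the knob.

arm_command([
  [0,-0.025,-0.006,0],
  [0,-0.035,-0.008,0],
  [0,-0.035,-0.008,0],
  [0,-0.035,-0.008,0],
  [0,-0.035,-0.008,0],
  [0,-0.035,-0.008,0],
  [0,-0.035,-0.008,0],
  [0,-0.03,-0.007,0],
  [0,-0.02,-0.004,0],
  [0,-0.01,0,0],
], hand=0.05)

```text
t: 25.3
ee_pos: [523.3, -26.6, 243.3]
orientation: [-0.345, 1.55, 0.338]
ft_force: [1.0, 1.1, -0.4]
width: 49.8
```

```bash
python3 -c "
from h import *
st((535,-25.5,178))
"
```

```text
t 25.3 p [523.3 -26.6 243.3] q [-0.07   0.283  1.853 -0.007  1.01  -2.072] w 49.8 F [ 1.   1.1 -0.4] M [ 0.09 -0.08  0.03]
toolx [-0.0052 -0.0058 -1.    ] jaw [-0.421  0.907 -0.003] heading 2.005
delta tool mm [65.3 -3.7 11.5]
```

arm_command([
  [0,-0.0037,0.0115,0],
  [0.01,0,0,0],
  [0.015,0,0,0],
  [0.01,0,0,0],
  [0.005,0,0,0],
  [0,0,0,0],
])

```text
t: 25.9
ee_pos: [534.0, -21.8, 195.3]
orientation: [-0.344, 1.558, 0.342]
ft_force: [-0.3, -0.1, -0.3]
width: 49.7
```

```bash
python3 -c "
from h import *
st((535,-25.5,178))
cv2.imwrite('pics/side11.png',ctrl.get_image('side')[:,:,::-1])
crop('pics/side11.png','pics/c11.png',215,90,335,210,5)
"
```

```text
t 25.9 p [534.  -21.8 195.3] q [-0.06   0.367  1.862 -0.006  0.925 -2.064] w 49.7 F [-0.3 -0.1 -0.3] M [ 0.09 -0.08  0.  ]
toolx [-0.0134 -0.0044 -0.9999] jaw [-0.423  0.906  0.002] heading 2.008
delta tool mm [17.3 -3.8 -0.4]
```

View pics/c11.png

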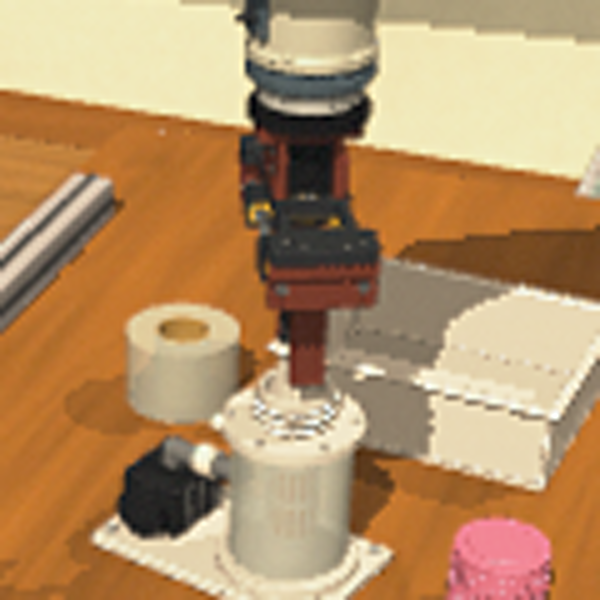

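arm_command([
  [0,-0.0038,0,0],
  [0.006,0,0,0],
  [0.005,0,0,0],
  [0.002,0,0,0],
  [0,0,0,0],
])

```text
t: 26.45
ee_pos: [536.7, -25.5, 183.3]
orientation: [-0.345, 1.554, 0.341]
ft_force: [0.5, -0.2, -0.2]
width: 50.2
```

```bash
python3 -c "
from h import *
st((535,-25.5,178))
"
```

```text
t 26.45 p [536.7 -25.5 183.3] q [-0.067  0.387  1.866 -0.007  0.898 -2.07 ] w 50.2 F [ 0.5 -0.2 -0.2] M [ 0.11 -0.15 -0.01]
toolx [-0.0097 -0.0046 -0.9999] jaw [-0.423  0.906 -0.   ] heading 2.008
delta tool mm [ 5.3  0.7 -1.5]
```

arm_command([
  [0.004,0.0007,-0.0015,0],
  [0.001,0,0,0],
  [0,0,0,0],
])

```text
t: 26.75
ee_pos: [534.9, -25.6, 178.0]
orientation: [-0.345, 1.554, 0.341]
ft_force: [0.4, 0.2, -0.3]
width: 50.0
```

arm_command([
  [0,0,0,0],
  [0,0,0,0],
  [0,0,0,0],
  [0,0,0,0],
  [0,0,0,0],
], hand=0)

```text
t: 27.25
ee_pos: [535.1, -25.6, 178.2]
orientation: [-0.345, 1.553, 0.341]
ft_force: [0.7, -0.1, -1.6]
width: 15.5
```

```bash
python3 -c "
from h import *
st((535,-25.5,178))
cv2.imwrite('pics/side12.png',ctrl.get_image('side')[:,:,::-1])
crop('pics/side12.png','pics/c12.png',235,120,315,200,7)
"
```

```text
t 27.25 p [535.1 -25.6 178.2] q [-0.067  0.392  1.873 -0.007  0.885 -2.07 ] w 15.5 F [ 0.7 -0.1 -1.6] M [ 0.04 -0.12 -0.01]
toolx [-0.009  -0.0047 -0.9999] jaw [-0.423  0.906 -0.   ] heading 2.008
delta tool mm [ 0.2  0.1 -0. ]
```

View pics/c12.png

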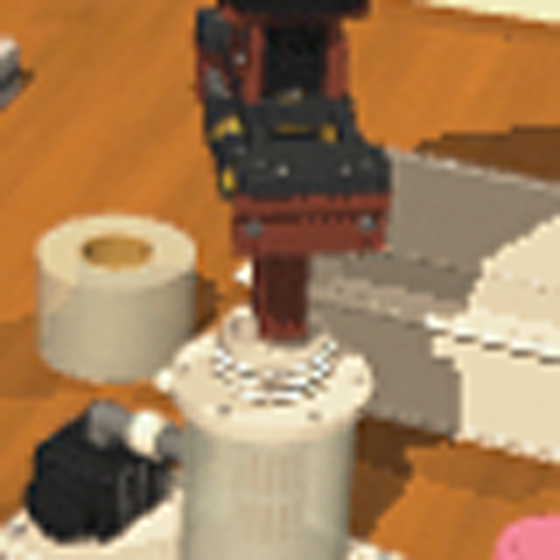

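The knob is gripped (opening 15.5 mm). Lifting gently.

arm_command([
  [-0.004,0,0,0],
  [-0.008,0,0,0],
  [-0.01,0,0,0],
  [-0.01,0,0,0],
  [-0.006,0,0,0],
])

```text
t: 27.8
ee_pos: [534.7, -25.3, 218.5]
orientation: [-0.345, 1.555, 0.342]
ft_force: [0.4, -0.2, -2.8]
width: 15.3
```

```bash
python3 -c "
from h import *
st((535,-25.5,310))
"
```

```text
t 27.8 p [534.7 -25.3 218.5] q [-0.067  0.335  1.845 -0.006  0.972 -2.071] w 15.3 F [ 0.4 -0.2 -2.8] M [ 0.14 -0.11  0.  ]
toolx [-0.0112 -0.0045 -0.9999] jaw [-0.423  0.906  0.001] heading 2.008
delta tool mm [-91.5  -0.2  -0.9]
```

arm_command([
  [-0.008,0,0,0],
  [-0.012,0,0,0],
  [-0.014,0,0,0],
  [-0.014,0,0,0],
  [-0.014,0,0,0],
  [-0.014,0,0,0],
  [-0.01,0,0,0],
  [-0.005,0,0,0],
])

```text
t: 28.6
ee_pos: [535.6, -24.8, 319.0]
orientation: [-0.345, 1.553, 0.341]
ft_force: [-0.1, -0.0, -2.6]
width: 15.7
```

```bash
python3 -c "
from h import *
st((488,-294,325))
for n in('top','side'): cv2.imwrite('pics/%s13.png'%n,ctrl.get_image(n)[:,:,::-1])
crop('pics/side13.png','pics/c13.png',200,60,350,210,4)
"
```

```text
t 28.6 p [535.6 -24.8 319. ] q [-0.066  0.217  1.751 -0.006  1.182 -2.071] w 15.7 F [-0.1 -0.  -2.6] M [ 0.08 -0.14 -0.  ]
toolx [-0.0084 -0.0046 -1.    ] jaw [-0.423  0.906 -0.001] heading 2.008
delta tool mm [  -4.3 -223.8 -157. ]
```

View pics/c13.png

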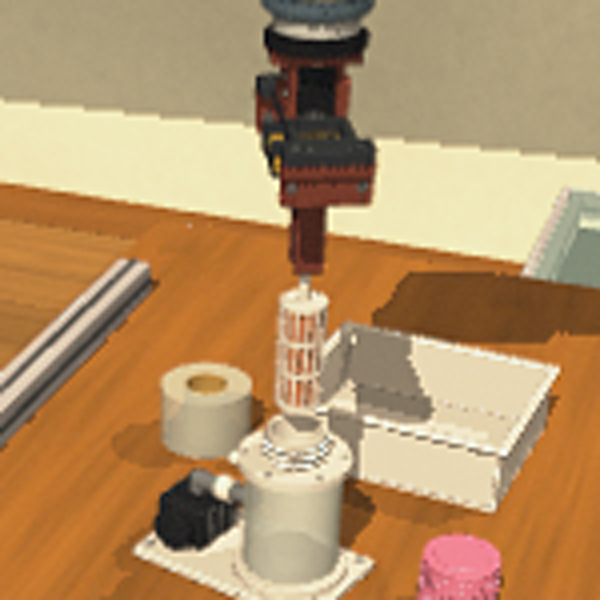

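The basket is clear of the rim and hangs upright. The last joint would reach its limit over the tub, so I'll turn the wrist back first.

arm_command([
  [-0.003,0,0,0.1],
  [-0.003,0,0,0.13],
  [0,0,0,0.13],
  [0,0,0,0.13],
  [0,0,0,0.13],
  [0,0,0,0.1],
  [0,0,0,0],
])

```text
t: 29.4
ee_pos: [532.7, -24.7, 319.4]
orientation: [0.24, 1.574, -0.251]
ft_force: [-0.4, -0.9, -1.8]
width: 15.1
```

```bash
python3 -c "
from h import *
st((488,-294,325))
"
```

```text
t 29.4 p [532.7 -24.7 319.4] q [-0.066  0.216  1.75  -0.006  1.193 -1.323] w 15.1 F [-0.4 -0.9 -1.8] M [ 0.05 -0.14  0.04]
toolx [-0.0181 -0.004  -0.9998] jaw [ 0.307  0.952 -0.009] heading 1.259
delta tool mm [  -3.7 -270.1   40. ]
```

arm_command([
  [-0.002,-0.01,0.0015,0],
  [-0.002,-0.02,0.003,0],
  [-0.001,-0.028,0.004,0],
  [-0.001,-0.03,0.0045,0],
  [-0.001,-0.03,0.0045,0],
  [-0.001,-0.03,0.0045,0],
  [-0.001,-0.03,0.0045,0],
  [0,-0.028,0.004,0],
  [0,-0.025,0.004,0],
  [0,-0.018,0.003,0],
])

```text
t: 30.4
ee_pos: [490.9, -286.0, 328.5]
orientation: [0.215, 1.582, -0.227]
ft_force: [0.8, 0.5, -1.8]
width: 15.7
```

```bash
python3 -c "
from h import *
st((488,-294,150))
"
```

```text
t 30.4 p [ 490.9 -286.   328.5] q [-0.541  0.263  1.667 -0.017  1.229 -1.825] w 15.7 F [ 0.8  0.5 -1.8] M [ 0.05 -0.12 -0.03]
toolx [-0.0233 -0.0044 -0.9997] jaw [ 0.277  0.961 -0.011] heading 1.291
delta tool mm [178.6  -6.5   3.2]
```

arm_command([
  [0.004,-0.006,0.003,0],
  [0.012,0,0,0],
  [0.022,0,0,0],
  [0.025,0,0,0],
  [0.025,0,0,0],
  [0.022,0,0,0],
  [0.018,0,0,0],
  [0.012,0,0,0],
  [0.006,0,0,0],
  [0,0,0,0],
])

```text
t: 31.4
ee_pos: [485.8, -289.3, 170.7]
orientation: [0.209, 1.588, -0.215]
ft_force: [0.1, 0.5, -1.4]
width: 15.1
```

```bash
python3 -c "
from h import *
st((488,-294,147))
for n in('top','side'): cv2.imwrite('pics/%s14.png'%n,ctrl.get_image(n)[:,:,::-1])
a=cv2.imread('pics/top14.png')[140:280,310:450];b=cv2.imread('pics/side14.png')[70:210,240:380]
cv2.imwrite('pics/c14.png',cv2.resize(np.hstack([a,b]),None,fx=2.8,fy=2.8,interpolation=2))
"
```

```text
t 31.4 p [ 485.8 -289.3  170.7] q [-0.551  0.447  1.803 -0.019  0.916 -1.841] w 15.1 F [ 0.1  0.5 -1.4] M [ 0.02 -0.18 -0.01]
toolx [-0.0282  0.     -0.9996] jaw [ 0.265  0.964 -0.007] heading 1.302
delta tool mm [23.6 -3.8  4. ]
```

View pics/c14.png

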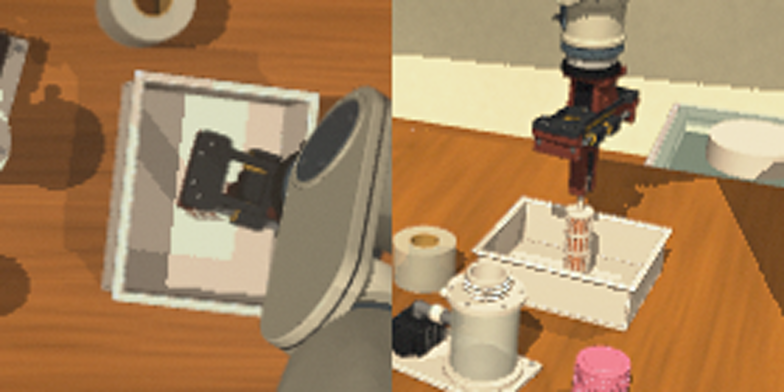

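The basket is upright inside the tub walls. Floor contact is expected at TCP z≈147.

arm_command([
  [0.006,0,0,0],
  [0.006,0,0,0],
  [0.004,0,0,0],
  [0.002,0,0,0],
  [0.001,0,0,0],
])

```text
t: 32.0
ee_pos: [487.6, -291.0, 154.1]
orientation: [0.206, 1.581, -0.217]
ft_force: [-0.6, 0.2, -1.5]
width: 15.2
```

arm_command([
  [0.001,0,0,0],
  [0.001,0,0,0],
])

```text
t: 32.2
ee_pos: [487.5, -291.1, 152.0]
orientation: [0.206, 1.581, -0.217]
ft_force: [-0.0, -0.5, -0.7]
width: 15.1
```

arm_command([
  [0.001,0,0,0],
  [0.001,0,0,0],
])

```text
t: 32.4
ee_pos: [487.6, -291.2, 150.0]
orientation: [0.206, 1.581, -0.218]
ft_force: [-0.3, 0.2, -1.4]
width: 15.2
```

arm_command([
  [0.001,0,0,0],
  [0.001,0,0,0],
])

```text
t: 32.6
ee_pos: [487.6, -291.3, 147.9]
orientation: [0.206, 1.581, -0.218]
ft_force: [-0.3, 0.3, -2.1]
width: 15.5
```

arm_command([
  [0.001,0,0,0],
])

```text
t: 32.7
ee_pos: [487.9, -291.5, 147.3]
orientation: [0.206, 1.58, -0.218]
ft_force: [-1.7, 0.1, 8.9]
width: 15.3
```

arm_command([
  [0,0,0,0],
  [0,0,0,0],
  [0,0,0,0],
  [0,0,0,0],
], hand=0.05)

```text
t: 33.1
ee_pos: [488.4, -291.8, 147.9]
orientation: [0.205, 1.579, -0.218]
ft_force: [0.3, -0.5, -0.2]
width: 43.4
```

```bash
python3 -c "
from h import *
st((488,-294,147))
for n in('top','side'): cv2.imwrite('pics/%s15.png'%n,ctrl.get_image(n)[:,:,::-1])
crop('pics/side15.png','pics/c15.png',240,90,380,210,5)
"
```

```text
t 33.1 p [ 488.4 -291.8  147.9] q [-0.552  0.481  1.813 -0.02   0.861 -1.841] w 43.4 F [ 0.3 -0.5 -0.2] M [ 0.   -0.15  0.01]
toolx [-0.0193 -0.0056 -0.9998] jaw [ 0.266  0.964 -0.011] heading 1.302
delta tool mm [ 0.9 -2.2  0.2]
```

View pics/c15.png

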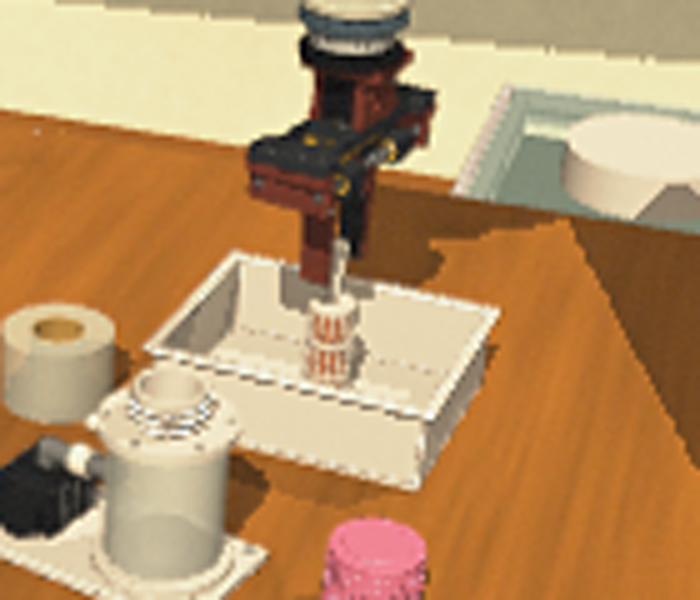

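The basket stands upright on the tub floor, with the jaws off the knob. Rising.

arm_command([
  [-0.005,0,0,0],
  [-0.01,0,0,0],
  [-0.015,0,0,0],
  [-0.02,0,0,0],
  [-0.03,0,0,0],
  [-0.03,0,0,0],
  [-0.03,0,0,0],
  [-0.01,0,0,0],
  [0,0,0,0],
])

```text
t: 34.1
ee_pos: [491.1, -290.7, 308.0]
orientation: [0.205, 1.578, -0.219]
ft_force: [0.3, -0.7, -0.7]
width: 49.9
```

```bash
python3 -c "
from h import *
st((488,-294,147))
for n in('top','side'): cv2.imwrite('pics/%s16.png'%n,ctrl.get_image(n)[:,:,::-1])
cv2.imwrite('pics/c16.png',np.hstack([cv2.resize(cv2.imread('pics/side16.png')[120:320,200:350],None,fx=2.6,fy=2.6,interpolation=2),cv2.resize(cv2.imread('pics/top16.png')[140:300,140:280],(390,520),interpolation=2)]))
"
```

```text
t 34.1 p [ 491.1 -290.7  308. ] q [-0.548  0.284  1.687 -0.016  1.183 -1.843] w 49.9 F [ 0.3 -0.7 -0.7] M [ 0.03 -0.2  -0.02]
toolx [-0.0181 -0.0062 -0.9998] jaw [ 0.266  0.964 -0.011] heading 1.302
delta tool mm [161.1  -2.3   0.4]
```

View pics/c16.png

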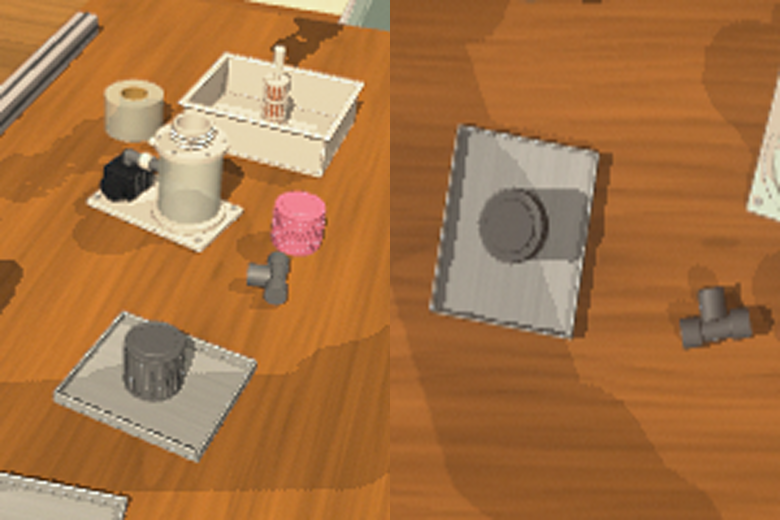

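View pics/top16.png

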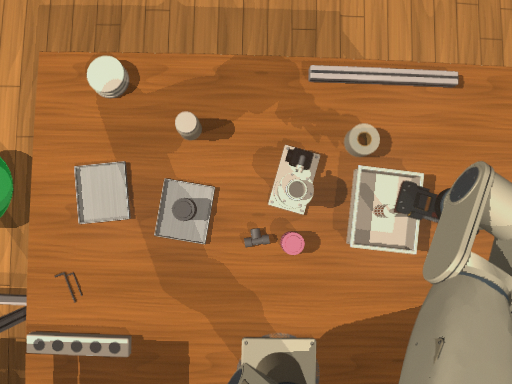

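```bash
python3 -c "
from h import *
print('cap',onz('top',(184.4,209),61))
us=(200+279/2.6-.4,120+50/2.6-.4);print(us,'proj knob',proj('side',(488.4,-291.8,145)),'base',proj('side',(488.4,-291.8,4)),'seen base',(200+275/2.6,120+122/2.6))
A=cv2.imread('pics/top0.png').astype(int);B=cv2.imread('pics/top16.png').astype(int)
for n,(x,y) in dict(jar=(187,125),roll=(362,140),tee=(257,238)).items():
    d=abs(A[y-16:y+16,x-18:x+18]-B[y-16:y+16,x-18:x+18]).max(2);print(n,(d>40).mean().round(3))
ctrl.close_job()
st()
"
```

```text
cap [477.23448193 275.87479339  61.        ]
(306.90769230769234, 138.83076923076922) proj knob [[306.19453599 138.22140935]] base [[302.90704206 170.03640695]] seen base (305.7692307692308, 166.9230769230769)
jar 0.0
roll 0.0
tee 0.0
the job is handed in; nothing more can be done
the job is handed in; nothing more can be done
```

I unscrewed the cap in three strokes (about 11.5 rad counter-clockwise), lifted it off and stood it open side down in the nearer tray. I then drew the basket straight up by its knob, stood it in the tub, raised the open gripper clear and handed in at about 34 s. No verdict is reported.

**Last checks**
- **Cap:** It looks flat in the tray. The top view puts it at about (477, 276) mm, some 7 mm from the tray's centre and well within limits. That is about 5 mm in y from the gripper's release position.
- **Basket:** It looks upright on the tub floor. Floor contact came at the expected height (147.3 mm, 9 N). The knob sits within 1 px of its projected position. My rough read of the base is about 3 to 4 px off in the side view, where the tub's near wall is close to hiding it.
- **Jar, film roll and pipe tee:** The top-view patches around all three match the first picture.
- **Tool tilt:** The tool leaned up to 0.034 rad while setting the cap down and about 0.02 rad with the basket. Both look settled after release, but I did not measure their final tilt.

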